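# Find the concealed release of the cash drawer by feel and press it

## Task

Open the back-office cash drawer by its concealed release: feel along the four identical flush square plates in its top with the closed fingertips to find the one that gives (the other three are fixed blanks), and push that plate gently all the way in, so that it stays in and the drawer pops open. Then take the hand away. Do not pull the drawer by hand, and pick up or shift none of the things standing on or beside it.

Things in the scene. Friction and masses are not known exactly. Their poses are not given: they have to be found in the camera images.
- till: The cash drawer unit: fixed grey steel case 330 (x) x 360 (y) x 100 mm high. Origin at the centre of its underside, z up; its drawer front faces its own -x, towards the robot. In its flat top, 65 mm in front (-x) of the origin, a row along y of four square wells, 50 mm wide, 64 mm apart, sides square to the unit's axes; a closed pair of fingertips fits in.
- plate_a (a point): Centre of the face (unpressed) of the first plate, y = -96 mm in the unit's frame; axes as the unit's. The point does not sink. The plates are alike: dark steel, 48 mm square, face 1.5 mm below the top (98.5 mm above the counter). Three are fixed blanks (they give 1 mm at 12 N, at most 2 mm); one, drawn anew each time, is the release.
- plate_b (a point): The same for the second plate, y = -32 mm.
- plate_c (a point): The same for the third plate, y = +32 mm.
- plate_d (a point): The same for the fourth plate, y = +96 mm.
- release (a joint): How far the release plate is pushed in (m): 0 nearly flush, 0.006 fully in. It starts to sink at about 3 N, meets a firm stop at 6 mm, and stays where it is pushed. The value does not tell which plate it is.
- till_drawer: The black drawer with a 340 x 64 mm flat front. Its frame coincides with the unit's when shut; it moves along the unit's -x, 4 mm for each mm of the release plate, 24 mm when the plate is fully in. Its front then stands out below the top of the case.
- paper_roll: Bystander: loose upright roll of receipt paper, 54 mm across, 56 mm high, on the rear part of the unit's top. Origin at the centre of its underside.
- stamp: Bystander: loose hand stamp, 50 x 30 mm foot, 58 mm high, on the rear part of the unit's top. Origin at the centre of its underside.
- carton: Bystander: loose white carton 100 x 70 x 60 mm high, on the counter beside the unit. Origin at the centre of its underside.
- hard_case: Bystander: loose black hard case 120 x 70 x 50 mm high, on the counter at the other side. Origin at the centre of its underside.

How it is judged:
By the outcome, as a careful person would: the job done as asked, in the order asked, and still so for the second after the job is handed in, with the robot touching nothing.
It also fails if it takes over 45 s, if anything falls off the work surface, if the arm or the gripper's body presses on something with over 40 N, if the wrist force passes 120 N, or if a joint passes its speed limit or range.

## Robot

A 7-joint arm with a two-finger parallel gripper is mounted at the origin on the work surface. World frame = base frame: x ahead of the robot, y to its left, z up, the work surface at z = 0. Lengths are in m, angles in rad, forces in N, time in s.
With the tool pointing down it reaches from about 0.425 to 0.825 m from the base axis. Payload 3.6 kg.
Tool frame: the origin (TCP) lies at the very end of the fingers, on their centre line; the grasp point (between the pads) lies grip_point_offset behind it (grip_point_offset is the distance from the TCP to the grasp point, in m); z points along the fingers, y is the line along which they close (so a half turn about z gives the same grasp; the last joint's range is limited). The gripper opens to 93 mm and grips with 3 to 60 N. Pads are 15 mm wide; open, the fingers measure 128 mm over their backs; the gripper's body (75 mm by 188 mm) begins 65 mm behind the grasp point.
Start: joints at [-1.321, 0.615, -0.013, 1.423, 0.008, 1.103, -0.04], TCP at [0.177, 0.625, 0.219] pointing down, gripper open.
Joint ranges: [-3.12, 3.12], [-0.3, 2.06], [-1.34, 1.32], [0.26, 2.42], [-1.36, 4.5], [0.01, 1.98], [-2.84, 2.84]. Speed limits (rad/s): [2.79, 2.79, 3.14, 3.14, 3.14, 3.14, 3.14].

## Interface

Orientations are given as a unit quaternion [x, y, z, w].
In Python, from cell import state, capture, calibration, close_job, search_frame, grip_point_offset gives the robot as it stands.
- The arm moves only by the tool drive_tool, never from a script. Its argument "increments" is text: rows parted by semicolons, each of 7 numbers parted by spaces: the closure, from 0 (fully open) to 1 (shut), then the shift along the world's x, y, z in m, then the turn, a rotation vector about the world's x, y, z in rad. A call has 1 to 5 rows; each row shifts and turns the commanded pose from where the row before left it; what a row does not reach is not made up. A row lasts 1/12 s, in which the tool goes at most 41.7 mm and 7.16 degrees, less where a joint would pass 70% of its speed; a pose out of reach is approached as far as the arm can. A call is refused whole if a number of a shift passes 0.0417 or a number of a turn 0.125, either way. A call with a gripper value outside its range is refused whole. The fingers move at their own pace and stop on an object; "newtons" is the grip in N (left out, the last holds). Time passes only in rows, so rows that do not move let the fingers close. It gives the time, the measured TCP pose, the force, the opening and the grip force at its end, in the units of the state.
- state(): the state, without advancing time (a new reading comes with each control period).
- capture(name): name is "side" or "top"; returns the picture (480x640x3 uint8, red, green, blue); there is no depth.
- calibration(name): a dict with "intrinsics" (3x3 intrinsics, pixels), "rvec" (rotation vector, rad) and "tvec" (3), from world to camera coordinates, as OpenCV has them. Camera axes: x right, y down, z forward; pixel columns grow to the right and rows downward; lengths in m; the calibration is good to about 2 mm. A picture is of the moment at which its call begins. calibration takes no time and is no camera call.
- close_job(): hands the job in; it is judged then, once.
Trained networks look in the newest picture that a camera, given by its name, has taken for a name from the list of things; names that differ only in an ending like _2 or _b are one class to them, and where a whole thing is asked for, a point or a joint stands for the part that bears it (a point fixed in the world has none). Each returns a list of dicts, best first, with "p" (0 to 1); they miss things now and then, are a little off and sometimes report something else, mostly with a low value. They report only what shows in the picture. A call takes as long as a camera call.
- search_frame(camera, query): "at" ([row, column] in pixels, amid what is visible of it).
The state is a dict: "t": time; "q": joint angles; "joint_velocities": joint speeds; "joint_efforts": joint torques, N m; "position": TCP position; "orientation": TCP orientation; "force": force on the tool from outside, world axes, zero at the start; "torque": the same for the moment, N m; "finger_gap": opening from 0.0 (shut) to 1.0 (fully open); "grasp_force": force on a finger pad.
Only numpy, scipy, OpenCV 4.12 (cv2) and the standard library are available. Lean on these libraries where they do the work, as an engineer would, in place of code of your own. Each camera call takes 0.05 s, during which the arm holds its last target. There are 200 camera calls.

## Working session

There is one attempt and no reset: what is moved stays moved. The work goes in short steps, Python scripts to look and compute and a tool call to move; the robot and the scene stay as the last step left them, time stands still between calls to the robot, and variables do not carry over. Pictures are saved under pics/ and viewed, at most 10 in all, crops included, and the job is handed in when it is done.

Besides the shell and the picture viewer there is one more tool, called after "Emit:" as name(argument=value, ...), one argument or row to a line, values as JSON. drive_tool: Moves the arm, as the interface text tells. Its arguments: {"type":"object","properties":{"increments":{"type":"string"},"newtons":{"type":"number"}},"required":["increments"]}

```bash
mkdir -p pics; python3 - <<'E'
from cell import *
import cv2
for n in("top","side"):
    cv2.imwrite(f"pics/{n}0.png",capture(n)[:,:,::-1])
    for q in("plate_a","till","till_drawer","paper_roll","stamp"):
        print(n,q,[(r["at"],round(r["p"],2)) for r in search_frame(n,q)][:6])
s=state();print(s["t"],s["position"],s["orientation"],s["force"],grip_point_offset)
E
```

```text
top plate_a [([235.3, 382.6], 0.81)]
top till [([237.0, 379.2], 0.57)]
top till_drawer []
top paper_roll [([185.8, 331.5], 0.74)]
top stamp [([173.5, 431.8], 0.61)]
side plate_a [([309.6, 332.7], 0.63)]
side till [([309.5, 331.7], 0.62)]
side till_drawer [([317.9, 238.8], 0.93)]
side paper_roll [([311.2, 334.0], 0.71), ([231.2, 366.9], 0.69), ([279.6, 400.9], 0.52)]
side stamp [([279.9, 402.5], 0.89)]
0.6 [0.17695768 0.62540641 0.21862203] [ 1.37421356e-01  9.90512680e-01 -3.92927101e-05 -1.88176936e-05] [-0.07662657 -0.12410484 -0.03852795] 0.0188
```

View pics/top0.png

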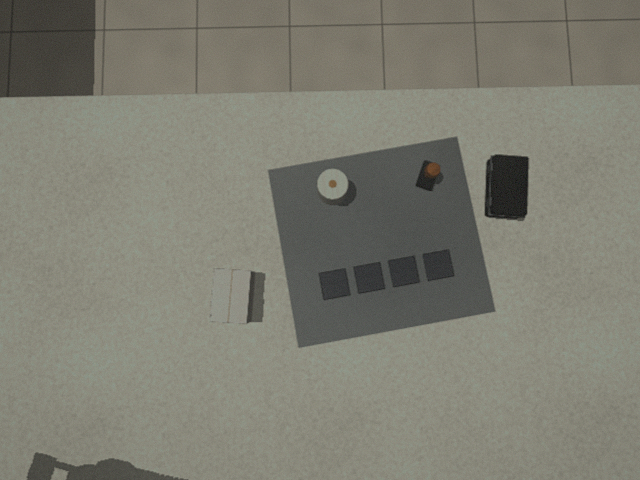

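View pics/side0.png

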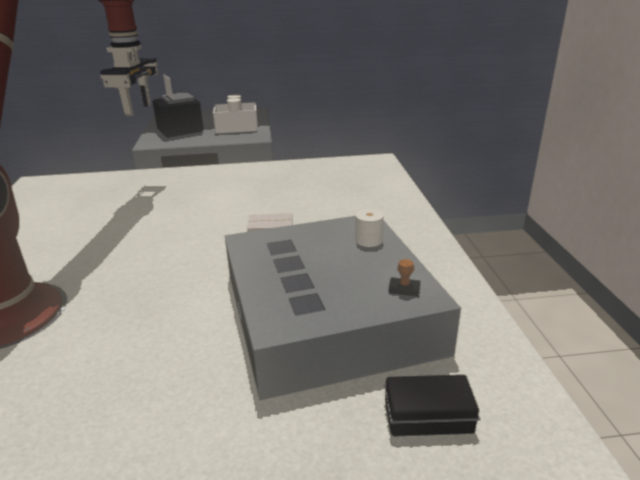

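The top view shows the unit turned about 10°. Its top corners (col,row) are about (268,170), (457,137), (495,311) and (299,347). The plate centres are at about (334,284), (369,278), (404,271) and (438,265), with plate_a at the right. In the side view the drawer is shut, and the roll and stamp stand at the rear.

```bash
cat > h.py <<'E'
from cell import *
import cv2,numpy as np
def ray(n,uv,z):
    c=calibration(n);K=np.array(c["intrinsics"],float);R=cv2.Rodrigues(np.array(c["rvec"],float))[0];t=np.array(c["tvec"],float).ravel()
    d=R.T@np.linalg.inv(K)@np.array([*uv,1.]);o=-R.T@t
    return o+d*(z-o[2])/d[2]
E
python3 - <<'E'
from h import *
im=cv2.imread("pics/top0.png");g=cv2.cvtColor(im,cv2.COLOR_BGR2GRAY)
def blob(m,lo,hi):
    n,l,s,c=cv2.connectedComponentsWithStats(m.astype(np.uint8))
    return [(l==i,c[i]) for i in range(1,n) if lo<s[i][4]<hi]
roi=g[240:305,310:465];th,m=cv2.threshold(roi,0,255,cv2.THRESH_BINARY_INV+cv2.THRESH_OTSU)
B=sorted(blob(m>0,300,1500),key=lambda b:-b[1][0]);print(th,[b[1]+[310,240] for b in B])
P=[ray("top",b[1]+[310,240],.0985) for b in B]
C=[ray("top",p,.1) for p in((268,170),(457,137),(495,311),(299,347))]
loc=[(.165,.18),(.165,-.18),(-.165,-.18),(-.165,.18)]+[(-.065,y) for y in(-.096,-.032,.032,.096)][:len(P)]
W=np.array([p[:2] for p in C+P])
def fit(L,W):
    L=np.array(L);l=L-L.mean(0);w=W-W.mean(0)
    a=np.arctan2((l[:,0]*w[:,1]-l[:,1]*w[:,0]).sum(),(l*w).sum());R=np.array([[np.cos(a),-np.sin(a)],[np.sin(a),np.cos(a)]])
    t=W.mean(0)-R@L.mean(0);print("yaw",a,"t",t,"res",np.round((L@R.T+t-W)*1000,1).tolist());return R,t
fit(loc[:4],W[:4]);R,t=fit(loc,W)
for y in(-.096,-.032,.032,.096):print(R@[-.065,y]+t)
print([np.linalg.norm(P[i+1]-P[i]) for i in range(len(P)-1)])
# side check
c=calibration("side")
for y in(-.096,-.032,.032,.096):
    p=R@[-.065,y]+t;print(cv2.projectPoints(np.array([[*p,.0985]]),np.array(c["rvec"],float),np.array(c["tvec"],float),np.array(c["intrinsics"],float),None)[0].ravel())
print("roll",ray("top",(332,184),.156),"stamp",ray("top",(432,170),.158))
E
```

```text
69.0 [array([437.87933248, 264.6944801 ]), array([403.4611465 , 270.88789809]), array([368.86794872, 277.31282051]), array([334.24031008, 283.69767442])]
yaw 0.15591528322724352 t [ 0.6158534 -0.0841982] res [[0.6, 0.4], [1.4, -0.5], [-0.8, -1.0], [-1.3, 1.1]]
yaw 0.15580406669823343 t [ 0.61614132 -0.08390175] res [[0.9, 0.7], [1.7, -0.2], [-0.5, -0.7], [-1.0, 1.5], [-0.4, -0.3], [-0.5, -0.3], [-0.2, -0.3], [-0.1, -0.3]]
[ 0.56682541 -0.18882525]
[ 0.55689424 -0.12560048]
[ 0.54696307 -0.06237571]
[0.53703191 0.00084907]
[np.float64(0.06389798644138227), np.float64(0.06410341902234942), np.float64(0.06395759002471668)]
[306.10173279 303.83171914]
[296.70168218 282.59553026]
[288.38864219 263.81506888]
[280.98436793 247.08765183]
roll [0.70783945 0.00203605 0.156     ] stamp [ 0.7280273  -0.17112303  0.158     ]
```

Emit:
drive_tool(
  increments="1 0.018 -0.0312 0 0 0 0.0216;1 0.018 -0.0312 0 0 0 0.0216;1 0.018 -0.0312 0 0 0 0.0216;1 0.018 -0.0312 0 0 0 0.0216;1 0.018 -0.0312 0 0 0 0.0216",
  newtons=20,
)

```text
t: 1.02
position: [0.2677, 0.468, 0.2188]
orientation: [0.083, 0.997, 0.0, 0.0]
force: [1.4, 0.6, -0.7]
finger_gap: 0.691
grasp_force: 0.0
```

Emit:
drive_tool(
  increments="1 0.018 -0.0312 0 0 0 0.0216;1 0.018 -0.0312 0 0 0 0.0216;1 0.018 -0.0312 0 0 0 0.0216;1 0.018 -0.0312 0 0 0 0.0216;1 0.018 -0.0312 0 0 0 0.0216",
)

```text
t: 1.43
position: [0.3577, 0.3119, 0.219]
orientation: [0.029, 1.0, 0.0, 0.0]
force: [1.1, 0.5, -0.2]
finger_gap: 0.334
grasp_force: 0.0
```

Emit:
drive_tool(
  increments="1 0.018 -0.0312 0 0 0 0.0216;1 0.018 -0.0312 0 0 0 0.0216;1 0.018 -0.0312 0 0 0 0.0216;1 0.018 -0.0312 0 0 0 0.0216;1 0.018 -0.0312 0 0 0 0.0216",
)

```text
t: 1.85
position: [0.4478, 0.1559, 0.2191]
orientation: [-0.025, 1.0, 0.0, 0.0]
force: [0.2, 0.1, -0.4]
finger_gap: 0.012
grasp_force: 0.0
```

Emit:
drive_tool(
  increments="1 0.018 -0.0312 0 0 0 0.0216;1 0.018 -0.0312 0 0 0 0.0216;1 0.018 -0.0312 0 0 0 0.0216;1 0.018 -0.0312 0 0 0 0.0216;1 0.018 -0.0312 0 0 0 0.0216",
)

```text
t: 2.27
position: [0.5378, -0.0002, 0.219]
orientation: [-0.079, 0.997, 0.0, 0.0]
force: [0.4, -0.2, 0.4]
finger_gap: 0.005
grasp_force: 0.0
```

Emit:
drive_tool(
  increments="1 -0.0008 0.001 -0.028 0 0 0;1 0 0 -0.028 0 0 0;1 0 0 -0.028 0 0 0;1 0 0 -0.025 0 0 0;1 0 0 -0.006 0 0 0",
)

```text
t: 2.68
position: [0.5336, 0.0023, 0.1002]
orientation: [-0.078, 0.997, 0.0, -0.004]
force: [-0.5, 0.1, -0.2]
finger_gap: 0.007
grasp_force: 0.0
```

Emit:
drive_tool(
  increments="1 0 0 0 0 0 0;1 0 0 -0.001 0 0 0;1 0 0 -0.001 0 0 0;1 0 0 -0.001 0 0 0;1 0 0 0 0 0 0",
)

```text
t: 3.1
position: [0.5369, 0.0025, 0.1018]
orientation: [-0.078, 0.997, -0.0, 0.001]
force: [0.3, -0.2, 0.9]
finger_gap: 0.003
grasp_force: 0.0
```

Emit:
drive_tool(
  increments="1 0 0 -0.001 0 0 0;1 0 0 0 0 0 0;1 0 0 0 0 0 0",
)

```text
t: 3.35
position: [0.5363, 0.0024, 0.0999]
orientation: [-0.078, 0.997, -0.0, 0.0]
force: [-0.1, -0.2, -0.1]
finger_gap: 0.004
grasp_force: 0.0
```

Emit:
drive_tool(
  increments="1 0 0 -0.001 0 0 0;1 0 0 0 0 0 0;1 0 0 0 0 0 0",
)

```text
t: 3.6
position: [0.5363, 0.0025, 0.0986]
orientation: [-0.078, 0.997, -0.0, 0.0]
force: [-0.5, 0.6, 0.8]
finger_gap: 0.008
grasp_force: 0.2
```

Emit:
drive_tool(
  increments="1 0 0 -0.001 0 0 0;1 0 0 0 0 0 0;1 0 0 0 0 0 0",
)

```text
t: 3.85
position: [0.5363, 0.0024, 0.0977]
orientation: [-0.078, 0.997, -0.0, 0.0]
force: [-0.6, 0.3, 2.1]
finger_gap: 0.007
grasp_force: 0.7
```

Emit:
drive_tool(
  increments="1 0 0 -0.001 0 0 0;1 0 0 0 0 0 0;1 0 0 0 0 0 0",
)

```text
t: 4.1
position: [0.5362, 0.0024, 0.0966]
orientation: [-0.078, 0.997, -0.0, 0.0]
force: [0.0, 0.6, 1.1]
finger_gap: 0.006
grasp_force: 0.7
```

Emit:
drive_tool(
  increments="1 0 0 -0.001 0 0 0;1 0 0 0 0 0 0;1 0 0 0 0 0 0",
)

```text
t: 4.35
position: [0.5362, 0.0024, 0.0955]
orientation: [-0.078, 0.997, -0.0, -0.0]
force: [-0.1, -0.8, 0.4]
finger_gap: 0.002
grasp_force: 0.5
```

```bash
python3 - <<'E'
from h import *
im=capture("side")[:,:,::-1]
cv2.imwrite("pics/s1.png",cv2.resize(im[180:400,170:420],None,fx=2.7,fy=2.7,interpolation=cv2.INTER_CUBIC))
s=state();print(s["position"],s["force"],s["torque"],s["grasp_force"])
E
```

```text
[0.53618366 0.00240235 0.09552984] [ 0.04253062 -0.25512407  0.89164362] [ 0.04879807 -0.02336149 -0.01204128] 0.46018386958166957
```

View pics/s1.png

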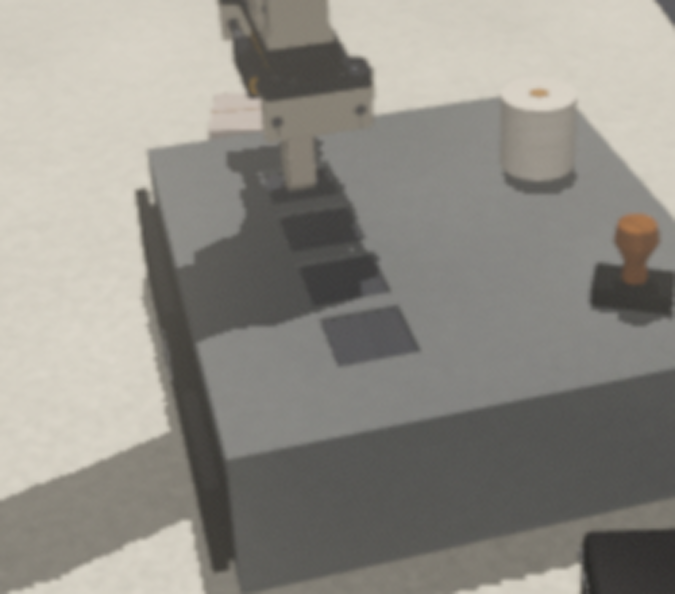

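The fingertips are in plate_d's well, at about (300,185) in the crop. The drawer front already stands out at the left edge, so d is the release. I'll keep pushing until it meets the stop.

Emit:
drive_tool(
  increments="1 0 0 -0.001 0 0 0;1 0 0 0 0 0 0;1 0 0 -0.001 0 0 0;1 0 0 0 0 0 0;1 0 0 0 0 0 0",
)

```text
t: 4.82
position: [0.5361, 0.0024, 0.0935]
orientation: [-0.078, 0.997, -0.0, -0.0]
force: [-0.3, 0.9, 0.5]
finger_gap: 0.005
grasp_force: 0.5
```

Emit:
drive_tool(
  increments="1 0 0 -0.001 0 0 0;1 0 0 0 0 0 0;1 0 0 0 0 0 0",
)

```text
t: 5.07
position: [0.5361, 0.0024, 0.0929]
orientation: [-0.078, 0.997, -0.0, -0.0]
force: [-0.3, 0.4, 3.8]
finger_gap: 0.003
grasp_force: 2.1
```

Emit:
drive_tool(
  increments="1 0 0 -0.001 0 0 0;1 0 0 0 0 0 0;1 0 0 0 0 0 0",
)

```text
t: 5.32
position: [0.5362, 0.0024, 0.0928]
orientation: [-0.078, 0.997, -0.0, 0.0]
force: [-2.1, 0.4, 10.0]
finger_gap: 0.005
grasp_force: 5.2
```

It's at the firm stop (10 N at z = 0.0928), so I'll lift straight out.

Emit:
drive_tool(
  increments="1 0 0 0.003 0 0 0;1 0 0 0.008 0 0 0;1 0 0 0.02 0 0 0;1 0 0 0.035 0 0 0;1 0 0 0.04 0 0 0",
)

```text
t: 5.73
position: [0.5346, 0.0023, 0.1972]
orientation: [-0.078, 0.997, 0.0, -0.003]
force: [1.1, 0.3, -0.6]
finger_gap: 0.007
grasp_force: 0.0
```

Emit:
drive_tool(
  increments="1 -0.015 0.035 0 0 0 0;1 -0.015 0.035 0 0 0 0;1 -0.015 0.035 0 0 0 0;1 -0.015 0.035 0 0 0 0;1 -0.015 0.035 0 0 0 0",
)

```text
t: 6.15
position: [0.4603, 0.1788, 0.198]
orientation: [-0.078, 0.997, 0.0, 0.0]
force: [0.4, -0.2, 0.7]
finger_gap: 0.007
grasp_force: 0.0
```

Emit:
drive_tool(
  increments="1 0 0.035 0 0 0 0;1 0 0.03 0 0 0 0;1 0 0.01 0 0 0 0;1 0 0 0 0 0 0;1 0 0 0 0 0 0",
)

```text
t: 6.57
position: [0.4612, 0.2512, 0.1974]
orientation: [-0.078, 0.997, -0.001, -0.0]
force: [-0.2, -0.7, -0.5]
finger_gap: 0.005
grasp_force: 0.0
```

```bash
python3 - <<'E'
from h import *
im=capture("side")[:,:,::-1]
cv2.imwrite("pics/s2.png",cv2.resize(im[180:440,170:490],None,fx=2.2,fy=2.2,interpolation=cv2.INTER_CUBIC))
im=capture("top")[:,:,::-1]
cv2.imwrite("pics/t2.png",cv2.resize(im[120:370,190:540],None,fx=2.2,fy=2.2,interpolation=cv2.INTER_CUBIC))
a=.1558;R=np.array([[np.cos(a),-np.sin(a)],[np.sin(a),np.cos(a)]]);t=np.array([.6161,-.0839])
c=calibration("top")
for d in(.018,.024):
  for y in(-.17,.17):
    p=R@[-.165-d,y]+t;u=cv2.projectPoints(np.array([[*p,.085]]),*[np.array(c[k],float) for k in("rvec","tvec","intrinsics")],None)[0].ravel();print(d,(u-[190,120])*2.2)
E
```

```text
0.018 [657.91089587 443.64032943]
0.018 [254.73636798 518.02744793]
0.024 [659.47440442 450.85127015]
0.024 [256.00353291 525.35229851]
```

View pics/t2.png

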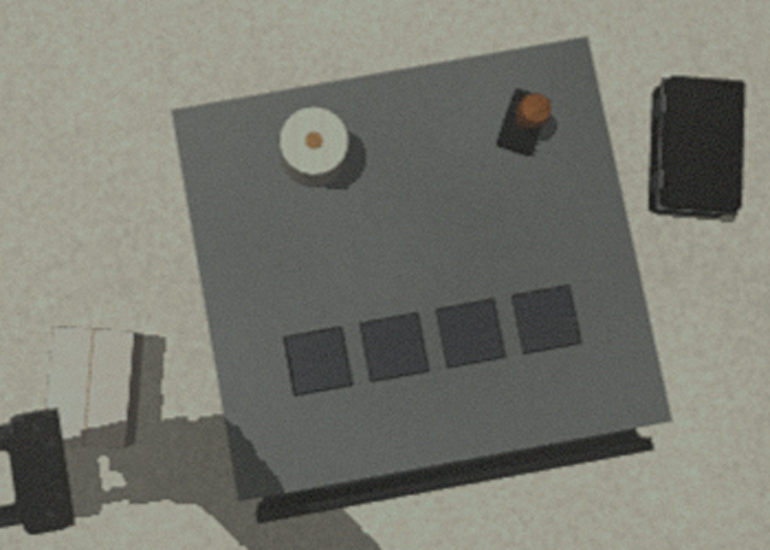

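View pics/s2.png

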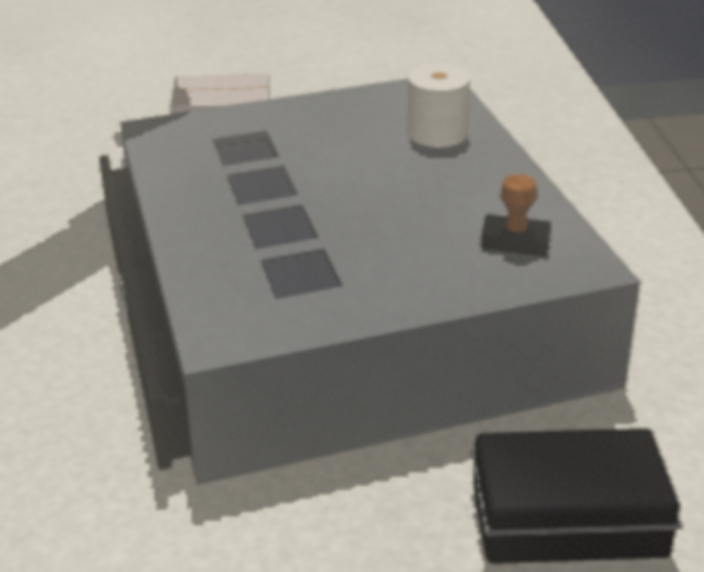

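The drawer front's edge at (258,522) and (653,450) in the top crop matches the predicted 24 mm position. The roll, stamp, carton and case haven't moved, and the hand is clear.

```bash
python3 -c "
from cell import *
print(close_job())"
```

```text
the job is handed in; nothing more can be done
None
```

The release was plate_d: I pushed it in to its firm stop, the drawer popped open by about 24 mm, the hand is clear with nothing else moved, and the job is handed in.

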